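Clear the desk into the riser drawer and turn the desk sign round

TASK

The working day is over, so clear the desk: pull the drawer of the desk riser right out to its stop, lay the loose office things that are out on the desk (of the stapler, tape dispenser, glasses case and computer mouse, those that are there) inside it, and push the drawer fully shut again. Also swivel the two-sided desk sign half a turn on its foot so that the face with the barred disc, which now looks away, takes the place of the face with the ring, square above the foot. Leave the trinket dish and the notebook where they are.

Things in the scene. Friction and masses are not known exactly. Their poses are not given: they have to be found in the camera images.
- drawer (a joint): Slide in m of the one wide drawer of the desk riser, an immovable low oak cabinet 270 deep x 400 wide x 120 mm high, open to the robot's side, with a laptop and a book on the back of its top (to 160 mm above the desk, 80 mm or more behind its front): 0 shut, 0.20 out at its stop; starts up to 20 mm ajar. About 1 N of friction; stays where it is left.
- drawer_handle (a point): Centre of the drawer's handle, a level steel bar 10 mm thick and 130 mm long, 40 mm out from the drawer front (35 mm clear gap between), 85 mm above the desk. Axes: x points into the riser (the drawer opens along -x, roughly towards the robot), y along the bar, z up. The drawer front is 15 mm thick, its top edge 102 mm above the desk; shut, it is flush with the riser's front.
- drawer_in (a point): Point on the drawer's inner floor, midway across, at the foot of the drawer front's inside, 20 mm above the desk; axes as the handle's. The inner floor spans x = 0 to 220 mm, y = -175 to +175 mm; the side walls rise 47 mm above it, the front 82 mm. At the stop, x = 0 to 190 mm lies in front of the riser, open from above. Shut, there is 86 mm of height over the floor.
- sign_foot: Foot of the desk sign, a steel plate 95 (x) x 130 (y) x 12 mm that does not move, with a short upright post in the middle; origin at the centre of its underside, z up along the swivel axis. Its front is the -x side, roughly towards the robot.
- sign (a joint): Swivel angle of the sign panel about the foot's vertical axis in rad, counter-clockwise from above; 0 = panel square with the foot (along the foot's y axis), ring face to the front; +pi or -pi = square again, barred-disc face to the front. Starts within 0.3 of 0, turns either way (stops at +4.7 and -4.7), needs about 0.04 N m, stays where it is left.
- sign_top (a point): Middle of the top edge of the sign panel, on the swivel axis, 176 mm above the desk; axes turn with the panel: x is the panel's normal (the barred-disc face looks to its +x, the ring face to its -x), y runs along the panel. The panel is a plywood board 130 wide x 100 high x 12 mm thick, from 76 to 176 mm above the desk; nothing stands over it.
- stapler: Black desk stapler, 130 long (x) x 36 wide (y) x 48 mm high; origin at the centre of its underside, z up. Grip it across its width. It may be absent.
- tape: Grey tape dispenser with a roll in it, 120 long (x) x 50 wide (y) x 63 mm high (the base is 26 mm high at full width, the roll is narrower); origin at the centre of its underside, z up. Grip it across its base. It may be absent.
- case: Brown glasses case with rounded edges, 145 long (x) x 58 wide (y) x 36 mm high; origin at the centre of its underside, z up. It may be absent.
- mouse: White computer mouse, 108 long (x) x 60 wide (y) x 36 mm high (full width up to 24 mm); origin at the centre of its underside, z up. It may be absent.
- dish: White ceramic trinket dish, 84 mm across, 22 mm high, standing among the things; origin at the centre of its underside; leave it.
- notebook: Linen notebook lying flat, 90 (x) x 140 (y) x 14 mm; origin at the centre of its underside; leave it.

How it is judged:
On the way, in this order (a step that is already met when the one before it is completed fails the run):
1. the drawer is pulled out to its stop (more than 190 mm) (value of joint drawer above 0.19 m), for 0.1 s.
2. with the drawer still out (more than 120 mm), every loose office thing that is present lies inside it, let go (value of joint drawer above 0.12 m and x of stapler in the frame of drawer_in between -0.005 and 0.225 m and y of stapler in the frame of drawer_in between -0.18 and 0.18 m and z of stapler in the frame of drawer_in between -0.01 and 0.07 m and x of tape in the frame of drawer_in between -0.005 and 0.225 m and y of tape in the frame of drawer_in between -0.18 and 0.18 m and z of tape in the frame of drawer_in between -0.01 and 0.07 m and x of case in the frame of drawer_in between -0.005 and 0.225 m and y of case in the frame of drawer_in between -0.18 and 0.18 m and z of case in the frame of drawer_in between -0.01 and 0.07 m and x of mouse in the frame of drawer_in between -0.005 and 0.225 m and y of mouse in the frame of drawer_in between -0.18 and 0.18 m and z of mouse in the frame of drawer_in between -0.01 and 0.07 m and contact force between the fingers and stapler below 0.3 N and contact force between the fingers and tape below 0.3 N and contact force between the fingers and case below 0.3 N and contact force between the fingers and mouse below 0.3 N), for 0.3 s.
At the end, for the whole second after the job is handed in: The drawer is shut (within 8 mm), every present one of stapler, tape dispenser, glasses case and mouse rests inside it within the walls (origin less than 70 mm above the drawer floor), and the sign stands still half a turn from its zero, barred-disc face to the front, within 0.2 rad of square (value of joint drawer below 0.008 m and x of stapler in the frame of drawer_in between -0.005 and 0.225 m and y of stapler in the frame of drawer_in between -0.18 and 0.18 m and z of stapler in the frame of drawer_in between -0.01 and 0.07 m and x of tape in the frame of drawer_in between -0.005 and 0.225 m and y of tape in the frame of drawer_in between -0.18 and 0.18 m and z of tape in the frame of drawer_in between -0.01 and 0.07 m and x of case in the frame of drawer_in between -0.005 and 0.225 m and y of case in the frame of drawer_in between -0.18 and 0.18 m and z of case in the frame of drawer_in between -0.01 and 0.07 m and x of mouse in the frame of drawer_in between -0.005 and 0.225 m and y of mouse in the frame of drawer_in between -0.18 and 0.18 m and z of mouse in the frame of drawer_in between -0.01 and 0.07 m and linear speed of each of stapler, tape, case, mouse below 0.03 m/s and (value of joint sign between 2.94 and 3.34 rad or value of joint sign between -3.34 and -2.94 rad) and velocity of joint sign between -0.1 and 0.1 rad/s); the robot touches nothing.
It fails at once if the trinket dish or the notebook is shoved more than 60 mm or tipped over (distance of any of dish, notebook from where it was at the start of the episode above 0.06 m or angle between any of dish, notebook's own z axis and vertical above 0.7 rad).
Of stapler, tape, case, mouse only 2 to 4 are there at a start; the rules pass over those that are not, and their reading is None.
At some moment in a run one of stapler, tape, case, mouse may be knocked a few centimetres aside while the robot is not near it.
Once in a run the grip may slacken for a moment while it holds something.
It also fails if it takes over 210 s, if anything falls off the work surface, if the arm or the gripper's body presses on something with over 40 N, if the wrist force passes 120 N, or if a joint passes its speed limit or range.

ROBOT

A 6-joint arm with a two-finger parallel gripper is mounted at the origin on the work surface. World frame = base frame: x ahead of the robot, y to its left, z up, the work surface at z = 0. Lengths are in m, angles in rad, forces in N, time in s.
With the tool pointing down it reaches from about 0.35 to 0.975 m from the base axis. Payload 4.9 kg.
Tool frame: the origin (TCP) lies midway between the tips of the shut fingers; the grasp point (between the pads) lies 19 mm behind it; z points along the fingers, y is the line along which they close (so a half turn about z gives the same grasp; the last joint's range is limited). The gripper opens to 85 mm and grips with 20 to 120 N. Pads are 22 mm wide; open, the fingers measure 114 mm over their backs; the gripper's body (76 mm by 85 mm) begins 54 mm behind the grasp point. The pads swing forward as they close: fully open they stand 13 mm farther back than shut.
Start: joints at [-1.361, 0.053, 1.613, -0, 1.476, -0.119], TCP at [0.202, -0.592, 0.231] pointing down, gripper open.
Joint ranges: [-3.01, 3.01], [-1.01, 2.22], [0.06, 2.58], [-1.02, 4.17], [0.09, 2.62], [-3.14, 3.14]. Speed limits (rad/s): [2.57, 2.57, 3.14, 3.14, 3.14, 3.14].

INTERFACE

Orientations are given as a unit quaternion [w, x, y, z].
In Python, from plant import manip gives the robot as it stands.
- The arm moves only by the shell command python3 shift.py 'ROWS'. ROWS is a JSON list that holds a single list of rows (three levels of brackets), with 1 to 5 rows, each of 7 numbers: the opening from 0.0 (shut) to 1.0 (fully open), then dx, dy, dz in shares of the most that a row can go, 1 being 62.5 mm, then a rotation vector rx, ry, rz in units of 0.05 rad; each row shifts and turns the commanded pose from where the row before left it, along the tool's axes as they then stand; what a row does not reach is not made up. A row lasts 1/8 s, in which the tool goes at most 0.0625 m and 0.188 rad, less where a joint would pass 70% of its speed; a pose out of reach is approached as far as the arm can. The fingers move at their own pace and stop on an object; the grip force is fixed at half the most. Time passes only in rows, so rows that do not move let the fingers close. It prints the time, the measured TCP pose, the force, the opening and the grip force at its end. Input that does not fit is refused with a message, and nothing moves.
- manip.state(): the state, without advancing time (a new reading comes with each control period).
- manip.grab_frame(name): name is "scene" or "side" or "wrist"; returns the picture (480x640x3 uint8, red, green, blue); there is no depth.
- manip.camera_params(name): a dict with "intrinsics" (3x3 intrinsics, pixels), "k1" (the pictures are not rectified: a ray, as slopes to the right and down, at radius r is drawn at 1 + k1 r^2 times it, then the intrinsics apply), "xyz" and "orientation" of the camera in the world. Camera axes: x right, y down, z forward; pixel columns grow to the right and rows downward; lengths in m; the calibration is good to about 2 mm. A picture is of the moment at which its call begins: read the wrist's pose just before it. camera_params takes no time and is no camera call; for the wrist camera it gives the pose at the moment of the call.
- manip.job_done(): hands the job in; it is judged then, once.
The state is a dict: "time": time; "joint_pos": joint angles; "joint_vel": joint speeds; "joint_efforts": joint torques, N m; "tool_pos": TCP position; "tool_rot": TCP orientation; "contact_force": force on the tool from outside, world axes, zero at the start; "ft_torque": the same for the moment, N m; "gripper_width": opening from 0.0 (shut) to 1.0 (fully open); "grasp_force": force on a finger pad.
Only numpy, scipy, OpenCV 4.12 (cv2) and the standard library are available. Lean on these libraries where they do the work, as an engineer would, in place of code of your own. Each camera call takes 0.05 s, during which the arm holds its last target. There are 200 camera calls.

## Working session

There is one attempt and no reset: what is moved stays moved. The work goes in short steps, Python scripts to look and compute and a shell command to move; the robot and the scene stay as the last step left them, time stands still between calls to the robot, and variables do not carry over. Pictures are saved under pics/ and viewed, at most 14 in all, crops included, and the job is handed in when it is done.

```bash
ls; mkdir -p pics; python3 - <<'E'
from plant import manip
import cv2
print(manip.state())
for n in("scene","side"):
    print(n,manip.camera_params(n))
    cv2.imwrite(f"pics/{n}0.png",manip.grab_frame(n)[:,:,::-1])
E
```

```text
pics
plant.py
shift.py
{'time': 0.0, 'joint_pos': array([-1.36095476e+00,  5.33585326e-02,  1.61431069e+00,  2.03383206e-05,
        1.47599485e+00, -1.18992880e-01]), 'joint_vel': array([ 1.61375944e-03, -2.24899362e-04,  1.67799416e-03, -1.31668164e-03,
       -9.86404967e-05,  2.58132841e-04]), 'joint_efforts': array([-1.63974048e-03, -3.93690383e+01, -3.70178425e+01, -3.40751894e-04,
        7.06750201e-03, -9.70515657e-06]), 'tool_pos': array([ 0.20171581, -0.59088996,  0.23005201]), 'tool_rot': array([-1.03510411e-03,  9.86513540e-01,  1.63676394e-01, -3.69183421e-05]), 'contact_force': array([-0.3104486 , -0.41475494, -0.27542937]), 'ft_torque': array([ 0.05160091,  0.02180654, -0.05067598]), 'grasp_force': 0.0, 'gripper_width': 1.0012986102040184}
scene {'intrinsics': array([[487.24022615,   0.        , 313.74136478],
       [  0.        , 487.24022615, 234.58304288],
       [  0.        ,   0.        ,   1.        ]]), 'k1': -0.10857194907119233, 'xyz': array([ 1.34471474, -0.58476604,  0.83742914]), 'orientation': array([-0.38879828,  0.77671605,  0.44606442, -0.21581149])}
side {'intrinsics': array([[572.2304221 ,   0.        , 319.29273327],
       [  0.        , 572.2304221 , 242.02835789],
       [  0.        ,   0.        ,   1.        ]]), 'k1': 0.017125165652640318, 'xyz': array([0.15272551, 0.80452198, 0.85294781]), 'orientation': array([ 0.07884898, -0.18369106,  0.87582832, -0.43927803])}
```
View pics/scene0.png

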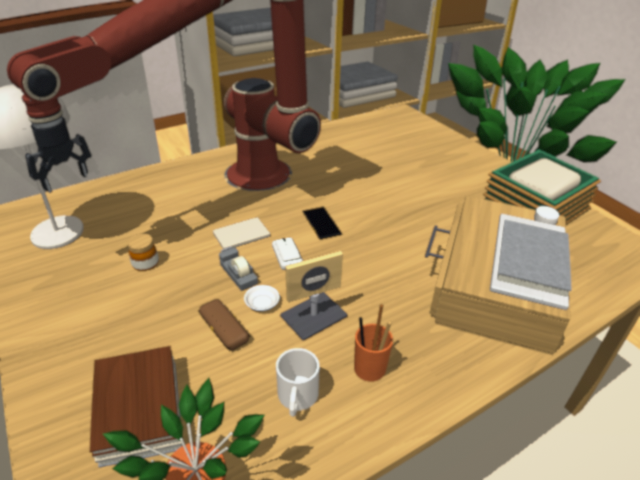

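View pics/side0.png

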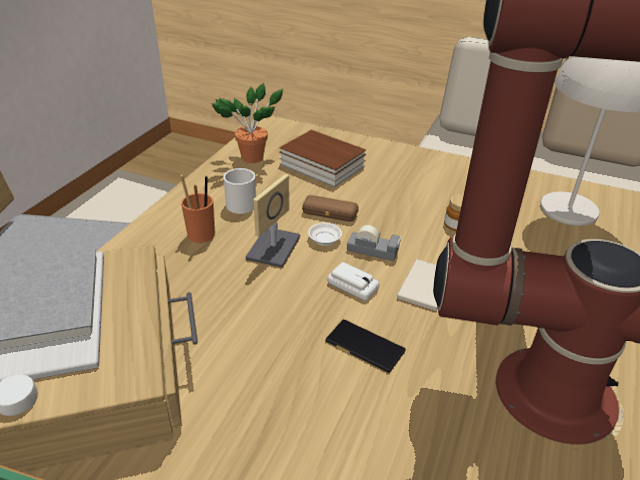

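Both pictures show the same things: the tape dispenser (scene 239,268), case (224,323), white mouse (287,252), dish (262,298), notebook (242,233), sign (314,290) and riser with its handle (scene 433,245; side 193,318). There is no stapler; the flat black thing at scene (322,222) is a phone.

```bash
cat > h.py <<'E'
import numpy as np, cv2
from plant import manip
from scipy.spatial.transform import Rotation as R
def rot(q): return R.from_quat(np.roll(q,-1))
def ray(p,uv):
    d=cv2.undistortPoints(np.array([[uv]],float),p["intrinsics"],np.array([p["k1"],0,0,0.]))[0,0]
    return rot(p["orientation"]).apply([d[0],d[1],1])
def plane(p,uv,z):
    d=ray(p,uv); return p["xyz"]+d*(z-p["xyz"][2])/d[2]
def proj(p,X):
    r=rot(p["orientation"]).inv()
    c=r.apply(np.asarray(X,float)-p["xyz"])
    return cv2.projectPoints(c.reshape(-1,1,3),np.zeros(3),np.zeros(3),p["intrinsics"],np.array([p["k1"],0,0,0.]))[0][:,0]
def local(target):  # tool-frame displacement to world target
    s=manip.state(); return rot(s["tool_rot"]).inv().apply(np.array(target)-s["tool_pos"])
E
python3 - <<'E'
from h import *
np.set_printoptions(precision=3,suppress=True)
S=manip.camera_params("scene");D=manip.camera_params("side")
for n,z,a,b in [("case",.03,(224,323),(330,206)),("caseend1",.02,(205,305),(304,206)),("caseend2",.02,(243,344),(357,211)),
 ("tape",.03,(239,268),(374,244)),("tapeend1",.02,(224,254),(350,244)),("tapeend2",.02,(253,283),(398,250)),
 ("mouse",.025,(287,252),(353,281)),("dish",.022,(262,297),(325,234)),("nb",.014,(242,233),(425,285)),("foot",.012,(314,315),(273,246)),
 ("topA",.176,(286,268),(257,206)),("topB",.176,(341,253),(289,177)),("han1",.085,(437,229),(190,294)),("han2",.085,(428,254),(195,342)),
 ("riserL",.12,(0,0),(165,432)),("riserR",.12,(0,0),(154,248))]:
    print(n,plane(S,a,z),plane(D,b,z))
E
```

```text
case [ 0.614 -0.373  0.03 ] [ 0.598 -0.364  0.03 ]
caseend1 [ 0.531 -0.388  0.02 ] [ 0.666 -0.349  0.02 ]
caseend2 [ 0.682 -0.359  0.02 ] [ 0.531 -0.386  0.02 ]
tape [ 0.46  -0.269  0.03 ] [ 0.441 -0.256  0.03 ]
tapeend1 [ 0.378 -0.277  0.02 ] [ 0.497 -0.244  0.02 ]
tapeend2 [ 0.518 -0.258  0.02 ] [ 0.384 -0.27   0.02 ]
mouse [ 0.458 -0.132  0.025] [ 0.441 -0.114  0.025]
dish [ 0.575 -0.261  0.022] [ 0.566 -0.254  0.022]
nb [ 0.309 -0.195  0.014] [ 0.294 -0.18   0.014]
foot [ 0.678 -0.179  0.012] [ 0.667 -0.169  0.012]
topA [ 0.668 -0.242  0.176] [ 0.661 -0.09   0.176]
topB [ 0.684 -0.117  0.176] [ 0.651 -0.229  0.176]
han1 [0.635 0.221 0.085] [0.7   0.123 0.085]
han2 [0.702 0.131 0.085] [0.621 0.228 0.085]
riserL [-3.514 -0.717  0.12 ] [0.542 0.423 0.12 ]
riserR [-3.514 -0.717  0.12 ] [0.821 0.065 0.12 ]
```

The manual's scale: shifts go in shares of 62.5 mm and turns go in units of 0.05 rad. Converting my numbers, -0.188 rad is -3.76.

```bash
python3 shift.py '[[[1, 0, 0, 0, 0, 0, -3.76], [1, 0, 0, 0, 0, 0, -3.76], [1, 0, 0, 0, 0, 0, -3.76], [1, 0, 0, 0, 0, 0, -3.76], [1, 0, 0, 0, 0, 0, -3.76]]]'
python3 shift.py '[[[1, 0, 0, 0, 0, 0, -3.76], [1, 0, 0, 0, 0, 0, -3.76], [1, 0, 0, 0, 0, 0, -3.76], [1, 0, 0, 0, 0, 0, -3.76], [1, 0, 0, 0, 0, 0, -3.76]]]'
python3 shift.py '[[[0.4, 0.368, 0.816, -0.24, 0, 0, 0], [0.4, 0.368, 0.816, -0.24, 0, 0, 0], [0.4, 0.368, 0.816, -0.24, 0, 0, 0], [0.4, 0.368, 0.816, -0.24, 0, 0, 0], [0.4, 0.368, 0.816, -0.24, 0, 0, 0]]]'
python3 shift.py '[[[0.4, 0.368, 0.816, -0.24, 0, 0, 0], [0.4, 0.368, 0.816, -0.24, 0, 0, 0], [0.4, 0.368, 0.816, -0.24, 0, 0, 0], [0.4, 0.368, 0.816, -0.24, 0, 0, 0], [0.4, 0, 0, 0, 0, 0, 0]]]'
python3 - <<'E'
from h import *
np.set_printoptions(precision=3,suppress=True)
W=manip.camera_params("wrist");cv2.imwrite("pics/w1.png",manip.grab_frame("wrist")[:,:,::-1])
s=manip.state();print(W); print(s["joint_pos"],rot(s["tool_rot"]).as_matrix())
t=rot(s["tool_rot"]).inv(); print(t.apply(W["xyz"]-s["tool_pos"]),(t*rot(W["orientation"])).as_matrix())
E
```

```text
time: 0.72
tool_pos: [0.2018, -0.5911, 0.2305]
tool_rot: [-0.001, 0.804, 0.594, 0.0]
contact_force: [0.1, -1.1, -0.2]
gripper_width: 1.001
grasp_force: 0.0
time: 1.35
tool_pos: [0.2017, -0.5912, 0.2305]
tool_rot: [-0.0, 0.449, 0.893, 0.0]
contact_force: [-0.5, 1.0, 0.6]
gripper_width: 1.0
grasp_force: 0.0
time: 1.98
tool_pos: [0.3398, -0.3461, 0.3063]
tool_rot: [-0.0, 0.452, 0.892, 0.0]
contact_force: [1.1, -0.2, -1.2]
gripper_width: 0.403
grasp_force: 0.0
time: 2.6
tool_pos: [0.4508, -0.1504, 0.3675]
tool_rot: [0.001, 0.449, 0.893, 0.0]
contact_force: [-0.8, -0.8, -0.0]
gripper_width: 0.403
grasp_force: 0.0
{'intrinsics': array([[338.519,   0.   , 322.507],
       [  0.   , 338.519, 235.407],
       [  0.   ,   0.   ,   1.   ]]), 'k1': -0.02579955700103034, 'xyz': array([ 0.408, -0.094,  0.51 ]), 'orientation': array([0.132, 0.94 , 0.311, 0.045])}
[-0.482 -0.355  1.757 -0.     1.739 -1.119] [[-0.594  0.804  0.   ]
 [ 0.804  0.594 -0.001]
 [-0.    -0.    -1.   ]]
[ 0.071  0.001 -0.144] [[ 0.003 -0.961 -0.276]
 [ 1.     0.002  0.002]
 [-0.002 -0.276  0.961]]
```

View pics/w1.png

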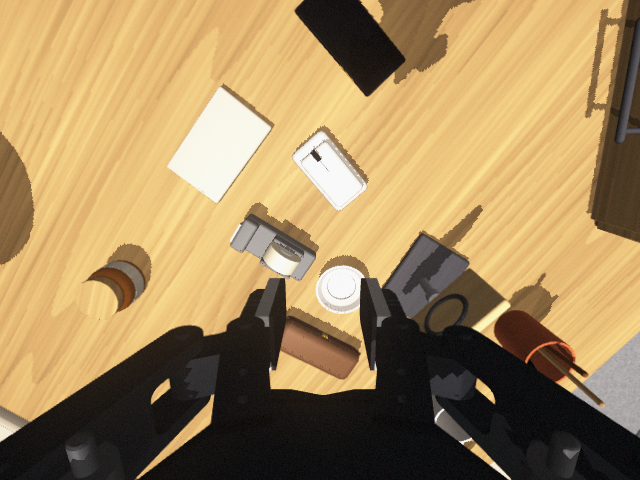

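The wrist picture shows the mouse (330,170), tape (272,245), dish (340,288), case (320,348, partly hidden), notebook (220,143), sign foot (425,275), and the handle at the right edge (625,70). I'll move along tool +y towards the handle and look again.

```bash
python3 shift.py '[[[0.4, 0.16, 0.88, 0, 0, 0, 0], [0.4, 0.16, 0.88, 0, 0, 0, 0], [0.4, 0.16, 0.88, 0, 0, 0, 0], [0.4, 0.16, 0.88, 0, 0, 0, 0], [0.4, 0, 0, 0, 0, 0, 0]]]'
python3 - <<'E'
from h import *
np.set_printoptions(precision=3,suppress=True)
W=manip.camera_params("wrist");cv2.imwrite("pics/w2.png",manip.grab_frame("wrist")[:,:,::-1])
np.save("w2.npy",[W],allow_pickle=True)
E
```

```text
time: 3.28
tool_pos: [0.6041, 0.0098, 0.3634]
tool_rot: [-0.002, 0.451, 0.892, -0.001]
contact_force: [-0.4, -0.2, -0.7]
gripper_width: 0.402
grasp_force: 0.0
```

View pics/w2.png

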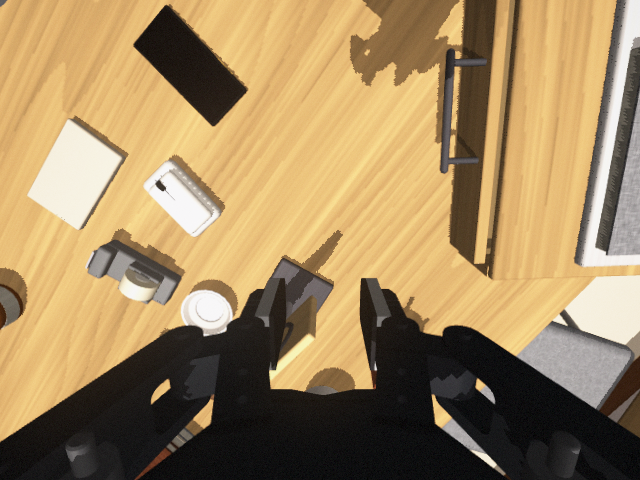

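The handle bar runs from (451,50) to (444,172), and the riser's front top edge from (516,0) to (492,276).

```bash
python3 - <<'E'
from h import *
np.set_printoptions(precision=3,suppress=True)
W=np.load("w2.npy",allow_pickle=True)[0]
a=plane(W,(451,50),.087);b=plane(W,(444,172),.087);d=a-b
print("handle",a,b,(a+b)/2,np.linalg.norm(d),"yaw",np.arctan2(d[1],d[0])-np.pi/2)
a1=plane(W,(517,0),.12);b1=plane(W,(492,276),.12);d=a1-b1;print(a1,b1,np.linalg.norm(d),"yaw",np.arctan2(d[1],d[0])-np.pi/2)
c=(a+b)/2
print("local",local([c[0],c[1],.066]),"toolheading",rot(manip.state()["tool_rot"]).as_matrix())
for n,uv,z in [("mouse",(183,196),.02),("m1",(152,168),.01),("m2",(210,226),.01),("tape",(134,272),.013),("t1",(97,260),.02),("t2",(170,290),.01),("dish",(207,310),.02),("nb",(77,173),.014)]: print(n,plane(W,uv,z))
E
```

```text
handle [0.62  0.23  0.087] [0.704 0.123 0.087] [0.662 0.177 0.087] 0.13598280453233705 yaw 0.6671413599678884
[0.638 0.292 0.12 ] [0.826 0.06  0.12 ] 0.29886873817903614 yaw 0.678604923563519
local [0.1   0.148 0.298] toolheading [[-0.592  0.806 -0.004]
 [ 0.806  0.592 -0.   ]
 [ 0.002 -0.003 -1.   ]]
mouse [ 0.444 -0.118  0.02 ]
m1 [ 0.385 -0.113  0.01 ]
m2 [ 0.498 -0.137  0.01 ]
tape [ 0.44  -0.272  0.013]
t1 [ 0.386 -0.284  0.02 ]
t2 [ 0.501 -0.267  0.01 ]
dish [ 0.568 -0.255  0.02 ]
nb [ 0.299 -0.183  0.014]
```

```bash
python3 shift.py '[[[0.4, 0.528, 0.784, 0, 0, 0, -0.76], [0.4, 0.56, 0.768, 0, 0, 0, 0], [0.4, 0.56, 0.752, 0, 0, 0, 0], [0.4, 0, 0, 0.96, 0, 0, 0], [0.4, 0, 0, 0.96, 0, 0, 0]]]'
python3 shift.py '[[[0.4, 0, 0, 0.8, 0, 0, 0], [0.4, 0, 0, 0, 0, 0, 0]]]'
python3 -c "
from h import *
np.set_printoptions(precision=4,suppress=True)
print(local([.662,.177,.066]));W=manip.camera_params('wrist');cv2.imwrite('pics/w3.png',manip.grab_frame('wrist')[:,:,::-1])"
```

```text
time: 3.95
tool_pos: [0.6544, 0.1771, 0.2458]
tool_rot: [0.001, 0.436, 0.9, 0.0]
contact_force: [-0.4, 0.6, -1.1]
gripper_width: 0.399
grasp_force: 0.0
time: 4.2
tool_pos: [0.6505, 0.1759, 0.19]
tool_rot: [-0.005, 0.436, 0.9, -0.003]
contact_force: [0.3, -0.3, -0.5]
gripper_width: 0.399
grasp_force: 0.0
[-0.0069  0.011   0.1239]
```

View pics/w3.png

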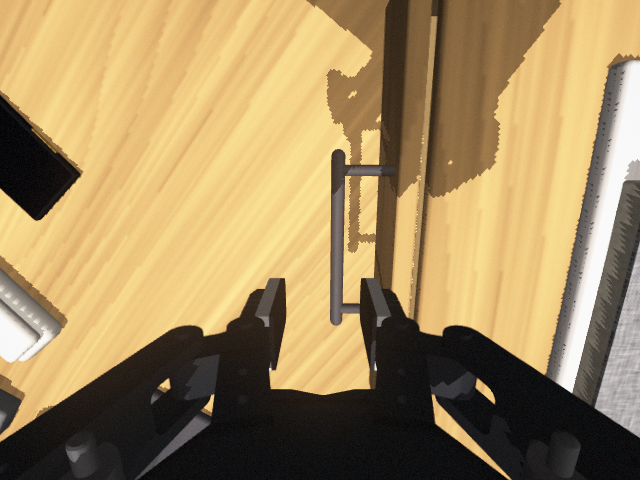

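The bar is at column 338 against the gripper's centre at 323, which matches the computed +11 mm. I'll correct that, go down and grip.

Scaled: 0.01 m is 0.16, -0.007 m is -0.112.

```bash
python3 shift.py '[[[0.4, -0.112, 0.16, 0.32, 0, 0, 0], [0.4, 0, 0, 0, 0, 0, 0], [0.4, 0, 0, 0.8, 0, 0, 0], [0.4, 0, 0, 0.8, 0, 0, 0], [0.4, 0, 0, 0, 0, 0, 0]]]'
python3 -c "
from h import *
np.set_printoptions(precision=4,suppress=True)
s=manip.state();print(local([.662,.177,.066]),s['contact_force'],rot(s['tool_rot']).as_matrix())"
```

```text
time: 4.88
tool_pos: [0.6637, 0.1787, 0.0737]
tool_rot: [-0.003, 0.435, 0.9, -0.002]
contact_force: [-1.0, -0.0, 0.3]
gripper_width: 0.401
grasp_force: 0.0
[-0.0003 -0.0024  0.0077] [-0.9761 -0.0217  0.3289] [[-0.6214  0.7835 -0.0067]
 [ 0.7835  0.6214 -0.0011]
 [ 0.0033 -0.006  -1.    ]]
```

```bash
python3 shift.py '[[[0, 0, 0, 0.096, 0, 0, 0], [0, 0, 0, 0, 0, 0, 0], [0, 0, 0, 0, 0, 0, 0], [0, 0, 0, 0, 0, 0, 0]]]'
python3 shift.py '[[[0, 0, -0.48, 0, 0, 0, 0], [0, 0, -0.64, 0, 0, 0, 0], [0, 0, -0.64, 0, 0, 0, 0], [0, 0, -0.64, 0, 0, 0, 0], [0, 0, -0.48, 0, 0, 0, 0]]]'
python3 shift.py '[[[0, 0, -0.08, 0, 0, 0, 0], [0, 0, -0.08, 0, 0, 0, 0], [0, 0, 0, 0, 0, 0, 0]]]'
```

```text
time: 5.38
tool_pos: [0.6685, 0.1797, 0.0741]
tool_rot: [0.002, 0.435, 0.9, 0.001]
contact_force: [0.3, -1.1, 5.9]
gripper_width: 0.088
grasp_force: 59.1
time: 6.0
tool_pos: [0.5267, 0.0681, 0.074]
tool_rot: [0.002, 0.435, 0.9, 0.003]
contact_force: [-0.2, 4.6, 10.9]
gripper_width: 0.088
grasp_force: 62.4
time: 6.38
tool_pos: [0.5191, 0.0622, 0.074]
tool_rot: [0.002, 0.435, 0.9, 0.002]
contact_force: [-4.1, 2.6, 10.8]
gripper_width: 0.09
grasp_force: 62.4
```

Scaled: -0.006 m is -0.096, -0.004 m is -0.064.

```bash
python3 shift.py '[[[0, 0, -0.096, 0, 0, 0, 0], [0, 0, -0.064, 0, 0, 0, 0], [0, 0, 0, 0, 0, 0, 0]]]'
python3 -c "
from h import *
cv2.imwrite('pics/w4.png',manip.grab_frame('side')[:,:,::-1])"
```

```text
time: 6.75
tool_pos: [0.5187, 0.0618, 0.0742]
tool_rot: [0.009, 0.436, 0.9, 0.013]
contact_force: [28.0, 25.4, -14.1]
gripper_width: 0.085
grasp_force: 60.2
```

```bash
python3 shift.py '[[[0, 0, 0.192, 0, 0, 0, 0], [0.4, 0, 0, 0, 0, 0, 0], [0.4, 0, 0, 0, 0, 0, 0]]]'
python3 shift.py '[[[0.4, 0, 0, -0.96, 0, 0, 0], [0.6, 0, 0, -0.96, 0, 0, 0], [0.8, 0, 0, -0.96, 0, 0, 0], [0.8, 0, 0, -0.96, 0, 0, 0], [0.8, 0, 0, -0.48, 0, 0, 0]]]'
python3 shift.py '[[[1, -0.848, -0.256, 0, 0, 0, 0], [1, -0.848, -0.256, 0, 0, 0, 0], [1, -0.848, -0.256, 0, 0, 0, 0], [1, -0.848, -0.256, 0, 0, 0, 0], [1, -0.848, -0.256, 0, 0, 0, 0]]]'
python3 shift.py '[[[1, 0, 0, 0, 0, 0, -3.76], [1, 0, 0, 0, 0, 0, -3.76], [1, 0, 0, 0, 0, 0, -3.76], [1, 0, 0, 0, 0, 0, -3.76], [1, 0, 0, 0, 0, 0, 0]]]'
python3 - <<'E'
from h import *
np.set_printoptions(precision=3,suppress=True)
W=manip.camera_params("wrist");cv2.imwrite("pics/w5.png",manip.grab_frame("wrist")[:,:,::-1])
np.save("w5.npy",[W],allow_pickle=True);print(W["xyz"],manip.state()["joint_pos"])
E
```

```text
time: 7.18
tool_pos: [0.5187, 0.0625, 0.0703]
tool_rot: [-0.0, 0.435, 0.901, -0.0]
contact_force: [-0.6, -0.1, -1.1]
gripper_width: 0.397
grasp_force: 0.0
time: 7.8
tool_pos: [0.5194, 0.0622, 0.3446]
tool_rot: [0.003, 0.435, 0.9, 0.001]
contact_force: [0.0, -0.2, -0.2]
gripper_width: 0.798
grasp_force: 0.0
time: 8.43
tool_pos: [0.6208, -0.1967, 0.3397]
tool_rot: [-0.0, 0.435, 0.9, 0.0]
contact_force: [0.3, -0.7, 0.2]
gripper_width: 1.001
grasp_force: 0.0
time: 9.05
tool_pos: [0.6205, -0.1949, 0.3397]
tool_rot: [-0.001, 0.076, 0.997, 0.0]
contact_force: [0.2, -0.1, 0.2]
gripper_width: 1.0
grasp_force: 0.0
[ 0.551 -0.184  0.482] [-0.419  0.072  1.415 -0.     1.656 -1.836]
```

View pics/w5.png

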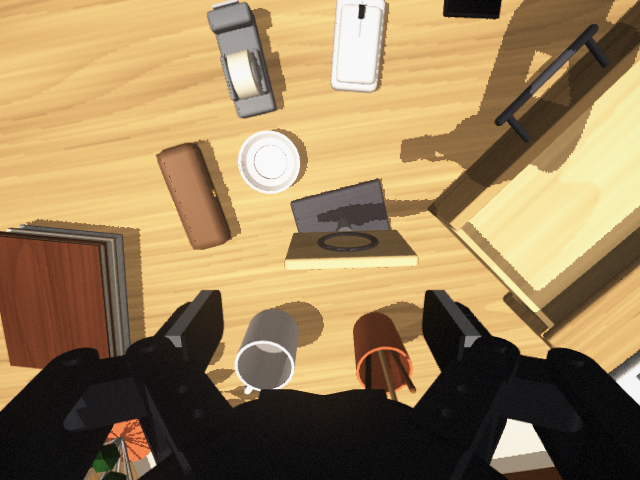

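The drawer is out (front left corner at 430,210). Tape ends are at (229,6) and (256,112), case ends at (180,145) and (211,246), the mouse body is at (357,44) with near end (353,90), and the sign's top edge runs (285,266)–(417,263).

```bash
python3 - <<'E'
from h import *
np.set_printoptions(precision=3,suppress=True)
W=np.load("w5.npy",allow_pickle=True)[0]
P=lambda uv,z:plane(W,uv,z)[:2]
def two(n,a,b,z):
    A=P(a,z);B=P(b,z);d=A-B; print(n,(A+B)/2,"len",np.linalg.norm(d),"head",np.arctan2(d[1],d[0]),A,B)
two("tape",(229,6),(256,112),.015)
two("tapewid",(236,117),(275,108),.015)
two("case",(180,145),(211,246),.018)
two("casewid",(172,205),(218,190),.018)
two("mouse edgeR",(384,4),(378,88),.012); two("mouse edgeL",(338,2),(332,86),.012)
two("mouse wid",(335,45),(381,46),.012); two("mouse near",(332,86),(378,88),.012)
two("sign",(285,266),(417,263),.176)
two("drawer front inner",(463,232),(640,60),.1)
two("footback",(291,205),(381,180),.012)
print("dish",P((270,160),.02))
s=manip.state();print(s["tool_pos"])
E
```

```text
tape [ 0.441 -0.269] len 0.12585295403863767 head -3.0776089505465762 [ 0.378 -0.273] [ 0.504 -0.265]
tapewid [ 0.504 -0.265] len 0.05274853305506704 head -1.513804572771967 [ 0.506 -0.292] [ 0.503 -0.239]
case [ 0.601 -0.369] len 0.14417594173696194 head -3.090790137196878 [ 0.529 -0.373] [ 0.673 -0.366]
casewid [ 0.601 -0.371] len 0.06959945520948423 head -1.4192371590600716 [ 0.606 -0.405] [ 0.596 -0.336]
mouse edgeR [ 0.451 -0.094] len 0.09629999565610572 head 2.9526143382462617 [ 0.404 -0.085] [ 0.499 -0.103]
mouse edgeL [ 0.44  -0.151] len 0.09614490330597043 head 2.9196801861771715 [ 0.393 -0.141] [ 0.487 -0.162]
mouse wid [ 0.445 -0.123] len 0.05779729782883043 head -1.7401643632964385 [ 0.44  -0.151] [ 0.45  -0.094]
mouse near [ 0.493 -0.133] len 0.05948676220305746 head -1.7616874859416363 [ 0.487 -0.162] [ 0.499 -0.103]
sign [ 0.67  -0.175] len 0.127479907752549 head -1.6995207916459272 [ 0.662 -0.238] [ 0.678 -0.111]
drawer front inner [0.6   0.061] len 0.2525389318671034 head -0.8850507155813799 [ 0.68  -0.037] [0.52  0.159]
footback [ 0.625 -0.177] len 0.13005319182768268 head -1.4502532768441119 [ 0.633 -0.241] [ 0.617 -0.112]
dish [ 0.567 -0.257]
[ 0.621 -0.195  0.34 ]
```

```bash
python3 shift.py '[[[1, 0.752, 0.176, 0.32, 0, 0, 1.08], [1, 0.752, 0.208, 0.48, 0, 0, 0], [1, 0.752, 0.208, 0.48, 0, 0, 0], [1, 0.752, 0.192, 0.48, 0, 0, 0], [1, 0, 0, 0.96, 0, 0, 0]]]'
python3 shift.py '[[[1, 0, 0, 0.96, 0, 0, 0], [1, 0, 0, 0.64, 0, 0, 0], [1, 0, 0, 0, 0, 0, 0]]]'
python3 - <<'E'
from h import *
np.set_printoptions(precision=4,suppress=True)
s=manip.state();print(local([.440,-.122,.002]),2*np.arctan2(s["tool_rot"][2],s["tool_rot"][1]))
W=manip.camera_params("wrist");cv2.imwrite("pics/w6.png",manip.grab_frame("wrist")[:,:,::-1])
np.save("w6.npy",[W],allow_pickle=True)
E
```

```text
time: 9.72
tool_pos: [0.4459, -0.1108, 0.1727]
tool_rot: [0.004, 0.103, 0.995, -0.001]
contact_force: [0.9, -0.1, 0.1]
gripper_width: 1.0
grasp_force: 0.0
time: 10.1
tool_pos: [0.4426, -0.1098, 0.0667]
tool_rot: [-0.004, 0.103, 0.995, 0.001]
contact_force: [0.1, -0.3, 0.1]
gripper_width: 0.999
grasp_force: 0.0
[-0.0004 -0.0126  0.0647] 2.9355062246041492
```

View pics/w6.png

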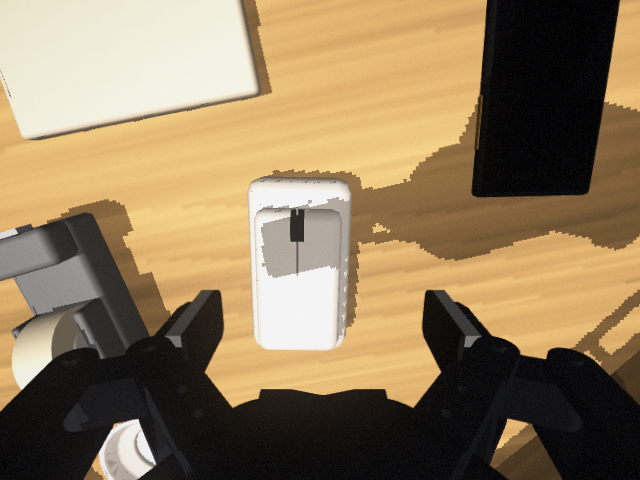

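The mouse is at (299,265), square to the gripper and 24 px left of its axis, as computed. I'll correct that, descend and grip.

Scaled: 0.054 m is 0.864, -0.0125 m is -0.2.

```bash
python3 shift.py '[[[1, 0, -0.2, 0.16, 0, 0, 0], [1, 0, 0, 0, 0, 0, 0], [1, 0, 0, 0.864, 0, 0, 0], [1, 0, 0, 0, 0, 0, 0]]]'
python3 shift.py '[[[0, 0, 0, 0, 0, 0, 0], [0, 0, 0, 0, 0, 0, 0], [0, 0, 0, 0, 0, 0, 0], [0, 0, 0, 0, 0, 0, 0]]]'
python3 shift.py '[[[0, 0, 0, -0.64, 0, 0, 0], [0, 0, 0, -0.8, 0, 0, 0], [0, 0, 0, -0.8, 0, 0, 0], [0, 0, 0, -0.8, 0, 0, 0], [0, 0, 0, 0, 0, 0, 0]]]'
python3 -c "
from h import *
np.set_printoptions(precision=4,suppress=True)
print(local([.565,.245,.19]))"
```

```text
time: 10.65
tool_pos: [0.4405, -0.1222, 0.0036]
tool_rot: [-0.004, 0.102, 0.995, 0.001]
contact_force: [0.3, -0.3, -1.1]
gripper_width: 1.002
grasp_force: 0.0
time: 11.15
tool_pos: [0.4456, -0.1243, 0.0091]
tool_rot: [0.002, 0.102, 0.995, -0.001]
contact_force: [-0.5, -0.5, 7.4]
gripper_width: 0.682
grasp_force: 64.9
time: 11.78
tool_pos: [0.4461, -0.1245, 0.2027]
tool_rot: [0.006, 0.102, 0.995, -0.002]
contact_force: [-0.2, -0.6, -1.5]
gripper_width: 0.681
grasp_force: 65.2
[-0.0415  0.3859  0.0121]
```

Scaled: 0.055 m is 0.88, -0.006 m is -0.096.

```bash
python3 shift.py '[[[0, -0.096, 0.88, 0, 0, 0, 0], [0, -0.096, 0.88, 0, 0, 0, 0], [0, -0.096, 0.88, 0, 0, 0, 0], [0, -0.096, 0.88, 0, 0, 0, 0], [0, -0.096, 0.88, 0, 0, 0, 0]]]'
python3 shift.py '[[[0, -0.096, 0.88, 0, 0, 0, 0], [0, -0.096, 0.88, 0, 0, 0, 0], [0, 0, 0, 0, 0, 0, -3.5], [0, 0, 0, 0, 0, 0, -3.5], [0, 0, 0, 0, 0, 0, -3.5]]]'
python3 shift.py '[[[0, 0, 0, 0, 0, 0, -3.5], [0, 0, 0, 0, 0, 0, -3.5], [0, 0, 0, 0, 0, 0, 0]]]'
python3 -c "
from h import *
np.set_printoptions(precision=4,suppress=True)
print(local([.565,.245,.035]),local([.636,.155,.035]));cv2.imwrite('pics/w7.png',manip.grab_frame('wrist')[:,:,::-1])"
```

```text
time: 12.4
tool_pos: [0.5279, 0.1418, 0.1952]
tool_rot: [-0.001, 0.102, 0.995, -0.0]
contact_force: [0.6, -1.1, -1.2]
gripper_width: 0.685
grasp_force: 65.1
time: 13.02
tool_pos: [0.5615, 0.2454, 0.1946]
tool_rot: [-0.001, -0.163, 0.987, -0.0]
contact_force: [0.8, -0.3, -0.7]
gripper_width: 0.679
grasp_force: 65.2
time: 13.4
tool_pos: [0.5616, 0.2451, 0.195]
tool_rot: [-0.001, -0.328, 0.945, 0.0]
contact_force: [0.2, 0.6, -1.8]
gripper_width: 0.682
grasp_force: 65.2
[-0.0029 -0.0023  0.16  ] [-0.0027 -0.1169  0.1599]
```

View pics/w7.png

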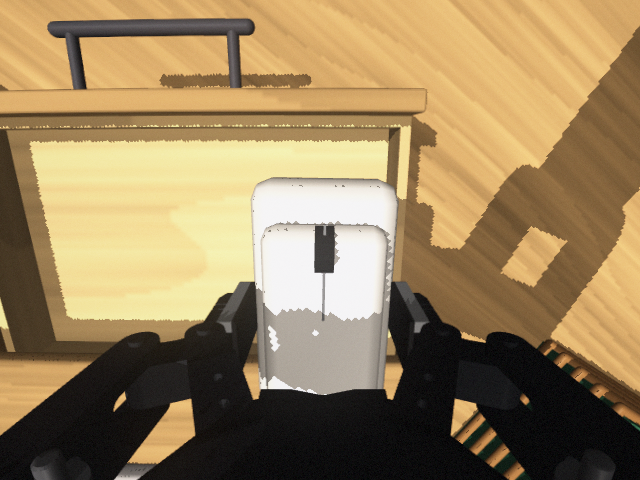

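The held mouse (323,290) is square above the right side of the drawer, with the side wall at column 400. I'll shift 6 mm inward and lower it.

Scaled: 0.05 m is 0.8, 0.04 m is 0.64.

```bash
python3 shift.py '[[[0, -0.048, -0.128, 0.64, 0, 0, 0], [0, 0, 0, 0.8, 0, 0, 0], [0, 0, 0, 0.8, 0, 0, 0], [0, 0, 0, 0.32, 0, 0, 0], [0, 0, 0, 0, 0, 0, 0]]]'
python3 shift.py '[[[0.82, 0, 0, 0, 0, 0, 0], [0.82, 0, 0, 0, 0, 0, 0], [0.82, 0, 0, 0, 0, 0, 0]]]'
python3 shift.py '[[[0.82, 0, 0, -0.96, 0, 0, 0], [0.82, 0, 0, -0.96, 0, 0, 0], [0.82, 0, 0, -0.96, 0, 0, 0], [1, 0, 0, 0, 0, 0, 0]]]'
python3 -c "
from h import *
np.set_printoptions(precision=4,suppress=True)
s=manip.state();print(s['joint_pos'],local([.441,-.269,.2]))"
```

```text
time: 14.08
tool_pos: [0.5686, 0.2406, 0.0349]
tool_rot: [-0.002, -0.329, 0.944, 0.0]
contact_force: [-0.3, 0.5, -1.6]
gripper_width: 0.684
grasp_force: 65.1
time: 14.45
tool_pos: [0.5709, 0.2413, 0.0382]
tool_rot: [0.002, -0.329, 0.944, -0.0]
contact_force: [-0.3, 0.3, -1.0]
gripper_width: 0.816
grasp_force: 0.0
time: 14.95
tool_pos: [0.5734, 0.242, 0.2253]
tool_rot: [0.007, -0.329, 0.944, -0.0]
contact_force: [-0.0, 0.1, -0.3]
gripper_width: 0.992
grasp_force: 0.0
[ 0.2799  0.0407  1.6354  0.      1.4508 -1.9621] [ 0.4218 -0.3177  0.0213]
```

Scaled: 0.047 m is 0.752, -0.035 m is -0.56.

```bash
python3 shift.py '[[[1, 0.752, -0.56, 0, 0, 0, 0], [1, 0.752, -0.56, 0, 0, 0, 0], [1, 0.752, -0.56, 0, 0, 0, 0], [1, 0.752, -0.56, 0, 0, 0, 0], [1, 0.752, -0.56, 0, 0, 0, 0]]]'
python3 shift.py '[[[1, 0.752, -0.56, 0, 0, 0, 0], [1, 0.752, -0.56, 0, 0, 0, 0], [1, 0.752, -0.56, 0, 0, 0, 0], [1, 0.736, -0.592, 0, 0, 0, 0], [1, 0, 0, 0, 0, 0, 3]]]'
python3 shift.py '[[[1, 0, 0, 0, 0, 0, 3], [1, 0, 0, 0, 0, 0, 3], [1, 0, 0, 0, 0, 0, 3], [1, 0, 0, 0, 0, 0, 0]]]'
python3 - <<'E'
from h import *
np.set_printoptions(precision=4,suppress=True)
s=manip.state();print(local([.441,-.269,.008]),2*np.arctan2(s["tool_rot"][2],s["tool_rot"][1]))
W=manip.camera_params("wrist");cv2.imwrite("pics/w8.png",manip.grab_frame("wrist")[:,:,::-1])
np.save("w8.npy",[W],allow_pickle=True)
E
```

```text
time: 15.58
tool_pos: [0.4934, -0.0438, 0.2156]
tool_rot: [-0.0, -0.329, 0.944, 0.0]
contact_force: [0.2, 0.2, 0.4]
gripper_width: 0.999
grasp_force: 0.0
time: 16.2
tool_pos: [0.4348, -0.273, 0.2156]
tool_rot: [-0.0, -0.253, 0.967, 0.0]
contact_force: [0.0, 0.4, 0.1]
gripper_width: 1.002
grasp_force: 0.0
time: 16.7
tool_pos: [0.436, -0.2695, 0.2156]
tool_rot: [-0.0, -0.036, 0.999, 0.0]
contact_force: [-0.4, 0.2, 0.5]
gripper_width: 0.999
grasp_force: 0.0
[-0.0051  0.      0.2076] 3.2144342552435345
```

View pics/w8.png

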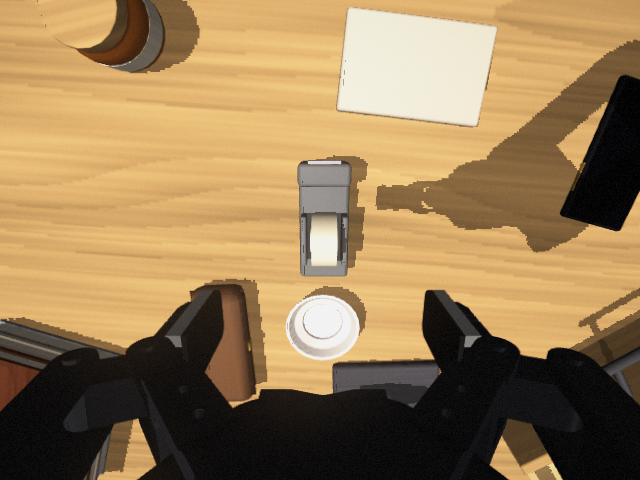

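The tape dispenser is at (325,218), square between the fingers and where expected; the dish (322,326) and case are clear of the fingers.

```bash
python3 shift.py '[[[1, -0.08, 0, 0.8, 0, 0, 0], [1, 0, 0, 0.96, 0, 0, 0], [1, 0, 0, 0.8, 0, 0, 0], [1, 0, 0, 0.64, 0, 0, 0], [1, 0, 0, 0, 0, 0, 0]]]'
python3 -c "
from h import *
np.set_printoptions(precision=4,suppress=True)
print(local([.441,-.269,.007]))"
```

```text
time: 17.38
tool_pos: [0.4385, -0.2671, 0.0125]
tool_rot: [-0.003, -0.036, 0.999, 0.003]
contact_force: [0.9, -0.3, -0.3]
gripper_width: 0.999
grasp_force: 0.0
[-0.0023 -0.0021  0.0055]
```

Scaled: 0.005 m is 0.08, -0.002 m is -0.032.

```bash
python3 shift.py '[[[0, -0.032, -0.032, 0.08, 0, 0, 0], [0, 0, 0, 0, 0, 0, 0], [0, 0, 0, 0, 0, 0, 0], [0, 0, 0, 0, 0, 0, 0], [0, 0, 0, 0, 0, 0, 0]]]'
python3 shift.py '[[[0, 0, 0, -0.64, 0, 0, 0], [0, 0, 0, -0.8, 0, 0, 0], [0, 0, 0, -0.8, 0, 0, 0], [0, 0, 0, -0.8, 0, 0, 0], [0, 0, 0, 0, 0, 0, 0]]]'
python3 -c "
from h import *
np.set_printoptions(precision=4,suppress=True)
print(local([.636,.155,.2]))"
```

```text
time: 18.0
tool_pos: [0.4452, -0.2726, 0.0138]
tool_rot: [0.002, -0.036, 0.999, -0.001]
contact_force: [0.1, 0.6, 6.8]
gripper_width: 0.564
grasp_force: 64.4
time: 18.62
tool_pos: [0.4456, -0.2731, 0.2071]
tool_rot: [0.004, -0.036, 0.999, -0.004]
contact_force: [1.0, -0.3, -3.6]
gripper_width: 0.567
grasp_force: 63.5
[-0.2204  0.4135  0.0057]
```

Scaled: -0.0275 m is -0.44, 0.0515 m is 0.824.

```bash
python3 shift.py '[[[0, -0.44, 0.824, 0, 0, 0, 0], [0, -0.44, 0.824, 0, 0, 0, 0], [0, -0.44, 0.824, 0, 0, 0, 0], [0, -0.44, 0.824, 0, 0, 0, 0], [0, -0.44, 0.824, 0, 0, 0, 0]]]'
python3 shift.py '[[[0, -0.44, 0.824, 0, 0, 0, 0], [0, -0.44, 0.824, 0, 0, 0, 0], [0, -0.44, 0.824, 0, 0, 0, 0], [0, 0, 0, 0, 0, 0, -3], [0, 0, 0, 0, 0, 0, -3]]]'
python3 shift.py '[[[0, 0, 0, 0, 0, 0, -3], [0, 0, 0, 0, 0, 0, -3], [0, 0, 0, 0, 0, 0, 0]]]'
python3 -c "
from h import *
np.set_printoptions(precision=4,suppress=True)
s=manip.state()
print(local([.636,.155,.039]),2*np.arctan2(s['tool_rot'][2],s['tool_rot'][1]));cv2.imwrite('pics/w9.png',manip.grab_frame('wrist')[:,:,::-1])"
```

```text
time: 19.25
tool_pos: [0.5616, -0.0028, 0.1989]
tool_rot: [-0.002, -0.036, 0.999, 0.0]
contact_force: [0.4, -0.2, -1.9]
gripper_width: 0.567
grasp_force: 63.5
time: 19.88
tool_pos: [0.6323, 0.1561, 0.198]
tool_rot: [-0.002, -0.188, 0.982, -0.0]
contact_force: [0.4, -0.1, -2.2]
gripper_width: 0.563
grasp_force: 63.6
time: 20.25
tool_pos: [0.6325, 0.1551, 0.1988]
tool_rot: [-0.002, -0.329, 0.944, 0.0]
contact_force: [-0.4, 0.2, -1.5]
gripper_width: 0.563
grasp_force: 63.6
[-0.0032 -0.0026  0.1598] 3.8111098753132566
```

View pics/w9.png

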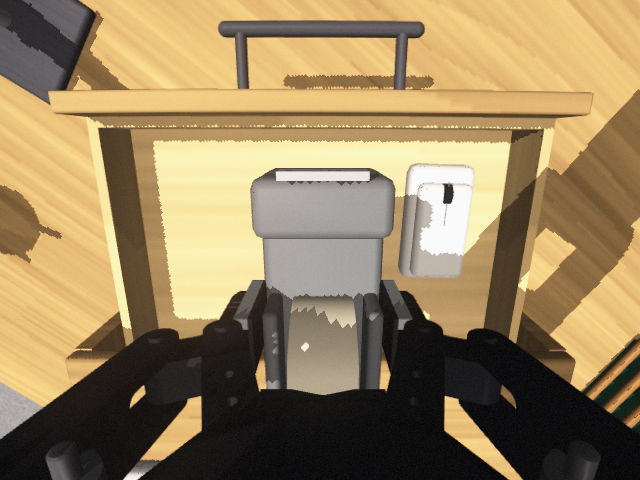

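The mouse lies in the drawer at (438,220), and the held tape (322,250) is over the middle. I'll lower it and let go.

The manual's scale: shifts go in shares of 62.5 mm and turns go in units of 0.05 rad. Converting my numbers, 0.05 m is 0.8, 0.04 m is 0.64.

```bash
python3 shift.py '[[[0, -0.048, -0.032, 0.8, 0, 0, 0], [0, 0, 0, 0.8, 0, 0, 0], [0, 0, 0, 0.64, 0, 0, 0], [0, 0, 0, 0.304, 0, 0, 0], [0, 0, 0, 0, 0, 0, 0]]]'
python3 shift.py '[[[0.75, 0, 0, 0, 0, 0, 0], [0.75, 0, 0, 0, 0, 0, 0], [0.75, 0, 0, 0, 0, 0, 0]]]'
python3 shift.py '[[[0.75, 0, 0, -0.96, 0, 0, 0], [0.75, 0, 0, -0.96, 0, 0, 0], [0.75, 0, 0, -0.96, 0, 0, 0], [1, 0, 0, 0, 0, 0, 0]]]'
python3 -c "
from h import *
np.set_printoptions(precision=4,suppress=True)
print(local([.601,-.370,.23]))"
```

```text
time: 20.92
tool_pos: [0.636, 0.1554, 0.0406]
tool_rot: [-0.002, -0.329, 0.944, 0.0]
contact_force: [1.1, 0.7, -2.5]
gripper_width: 0.56
grasp_force: 63.6
time: 21.3
tool_pos: [0.6386, 0.1558, 0.0445]
tool_rot: [0.002, -0.329, 0.944, -0.0]
contact_force: [-0.2, 0.8, 0.2]
gripper_width: 0.752
grasp_force: 0.0
time: 21.8
tool_pos: [0.6411, 0.1562, 0.2318]
tool_rot: [0.007, -0.329, 0.944, -0.002]
contact_force: [0.7, -1.0, -0.2]
gripper_width: 0.939
grasp_force: 0.0
[ 0.3586 -0.3871  0.0002]
```

Scaled: -0.043 m is -0.688, 0.04 m is 0.64.

```bash
python3 shift.py '[[[1, 0.64, -0.688, 0, 0, 0, 0], [1, 0.64, -0.688, 0, 0, 0, 0], [1, 0.64, -0.688, 0, 0, 0, 0], [1, 0.64, -0.688, 0, 0, 0, 0], [1, 0.64, -0.688, 0, 0, 0, 0]]]'
python3 shift.py '[[[1, 0.64, -0.688, 0, 0, 0, 0], [1, 0.64, -0.688, 0, 0, 0, 0], [1, 0.64, -0.688, 0, 0, 0, 0], [1, 0.624, -0.688, 0, 0, 0, 0], [1, 0, 0, 0, 0, 0, 3]]]'
python3 shift.py '[[[1, 0, 0, 0, 0, 0, 3], [1, 0, 0, 0, 0, 0, 3], [1, 0, 0, 0, 0, 0, 3], [1, 0, 0, 0, 0, 0, 0]]]'
python3 - <<'E'
from h import *
np.set_printoptions(precision=4,suppress=True)
s=manip.state();print(s["joint_pos"],local([.601,-.37,.008]),2*np.arctan2(s["tool_rot"][2],s["tool_rot"][1]))
W=manip.camera_params("wrist");cv2.imwrite("pics/w10.png",manip.grab_frame("wrist")[:,:,::-1])
np.save("w10.npy",[W],allow_pickle=True)
E
```

```text
time: 22.42
tool_pos: [0.6136, -0.1388, 0.2216]
tool_rot: [-0.0, -0.329, 0.944, 0.0]
contact_force: [-0.2, -0.4, 0.2]
gripper_width: 1.002
grasp_force: 0.0
time: 23.05
tool_pos: [0.5952, -0.3747, 0.2209]
tool_rot: [-0.001, -0.253, 0.967, 0.0]
contact_force: [0.6, 0.1, 0.1]
gripper_width: 0.998
grasp_force: 0.0
time: 23.55
tool_pos: [0.5965, -0.3705, 0.2215]
tool_rot: [-0.0, -0.036, 0.999, 0.0]
contact_force: [0.8, 0.0, -0.3]
gripper_width: 0.998
grasp_force: 0.0
[-0.6617  0.2369  1.4262 -0.      1.4796 -2.3054] [-0.0047  0.      0.2135] 3.214471720486849
```

View pics/w10.png

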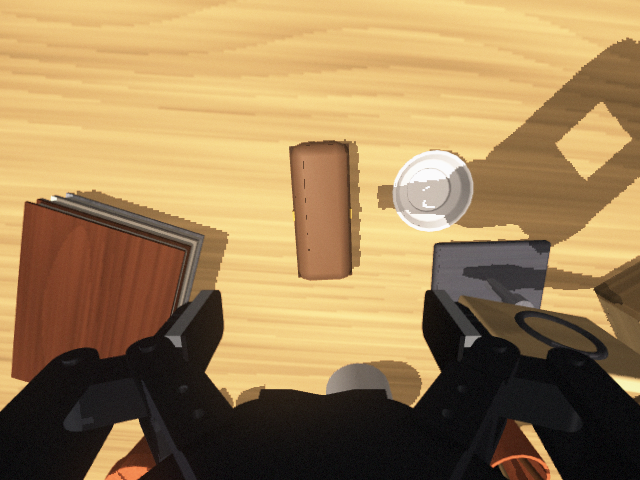

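The case is at (322,211), turned about 0.045 rad from the gripper. The dish edge at (393,190) is about 2 cm outside the open finger. I'll correct the turn and grip.

Scaled: 0.06 m is 0.96, 0.05 m is 0.8, -0.045 rad is -0.9.

```bash
python3 - <<'E'
from h import *
np.set_printoptions(precision=4,suppress=True)
W=np.load("w10.npy",allow_pickle=True)[0]
A=plane(W,(319.5,145),.02);B=plane(W,(325.5,277),.02);d=A-B;print((A+B)/2,np.linalg.norm(d),np.arctan2(d[1],d[0])%6.2832)
W5=np.load("w5.npy",allow_pickle=True)[0]; print("mug",plane(W5,(266,362),.09),"cup",plane(W5,(383,365),.09))
E
python3 shift.py '[[[1, -0.064, 0, 0.8, 0, 0, -0.9], [1, 0, 0, 0.96, 0, 0, 0], [1, 0, 0, 0.8, 0, 0, 0], [1, 0, 0, 0, 0, 0, 0]]]'
python3 -c "
from h import *
np.set_printoptions(precision=4,suppress=True)
print(local([.601,-.37,.009]))"
```

```text
[ 0.6017 -0.3695  0.02  ] 0.14000053825595807 3.2592144211602494
mug [ 0.826  -0.3037  0.09  ] cup [ 0.8549 -0.1475  0.09  ]
time: 24.1
tool_pos: [0.5972, -0.3676, 0.0559]
tool_rot: [-0.004, -0.059, 0.998, 0.004]
contact_force: [-0.2, -0.6, -0.0]
gripper_width: 1.0
grasp_force: 0.0
[-0.0039 -0.0032  0.0468]
```

Scaled: 0.04 m is 0.64, 0.005 m is 0.08.

```bash
python3 shift.py '[[[1, -0.064, -0.032, 0.64, 0, 0, 0], [1, 0, 0, 0.08, 0, 0, 0], [0, 0, 0, 0, 0, 0, 0], [0, 0, 0, 0, 0, 0, 0], [0, 0, 0, 0, 0, 0, 0]]]'
python3 shift.py '[[[0, 0, 0, 0, 0, 0, 0], [0, 0, 0, -0.64, 0, 0, 0], [0, 0, 0, -0.96, 0, 0, 0], [0, 0, 0, -0.96, 0, 0, 0], [0, 0, 0, -0.96, 0, 0, 0]]]'
python3 shift.py '[[[0, 0, 0, -0.48, 0, 0, 0], [0, 0, 0, 0, 0, 0, 0]]]'
python3 -c "
from h import *
np.set_printoptions(precision=4,suppress=True)
print(local([.50,-.12,.25]),local([.704,.069,.25]))"
```

```text
time: 24.72
tool_pos: [0.6067, -0.3733, 0.0208]
tool_rot: [0.002, -0.058, 0.998, -0.002]
contact_force: [0.0, 0.2, 6.4]
gripper_width: 0.666
grasp_force: 67.4
time: 25.35
tool_pos: [0.6045, -0.3716, 0.2393]
tool_rot: [-0.0, -0.058, 0.998, 0.0]
contact_force: [1.3, -0.8, -1.7]
gripper_width: 0.659
grasp_force: 66.6
time: 25.6
tool_pos: [0.6061, -0.3728, 0.2719]
tool_rot: [0.003, -0.058, 0.998, -0.002]
contact_force: [0.1, -0.4, -2.0]
gripper_width: 0.657
grasp_force: 66.6
[0.0762 0.2635 0.0201] [-0.1484  0.4276  0.0205]
```

Scaled: 0.053 m is 0.848, 0.015 m is 0.24.

```bash
python3 shift.py '[[[0, 0.24, 0.848, 0, 0, 0, 0], [0, 0.24, 0.848, 0, 0, 0, 0], [0, 0.24, 0.848, 0, 0, 0, 0], [0, 0.24, 0.848, 0, 0, 0, 0], [0, 0.24, 0.848, 0, 0, 0, 0]]]'
python3 shift.py '[[[0, -0.72, 0.528, 0, 0, 0, 0], [0, -0.72, 0.528, 0, 0, 0, 0], [0, -0.72, 0.528, 0, 0, 0, 0], [0, -0.72, 0.528, 0, 0, 0, 0], [0, -0.72, 0.528, 0, 0, 0, 0]]]'
python3 shift.py '[[[0, 0, 0, 0, 0, 0, -2.8], [0, 0, 0, 0, 0, 0, -2.8], [0, 0, 0, 0, 0, 0, -2.8], [0, 0, 0, 0, 0, 0, -2.7], [0, 0, 0, 0, 0, 0, 0]]]'
python3 -c "
from h import *
np.set_printoptions(precision=4,suppress=True)
s=manip.state()
print(local([.704,.069,.045]),2*np.arctan2(s['tool_rot'][2],s['tool_rot'][1]));cv2.imwrite('pics/w11.png',manip.grab_frame('wrist')[:,:,::-1])"
```

```text
time: 26.22
tool_pos: [0.4977, -0.1155, 0.2639]
tool_rot: [-0.002, -0.058, 0.998, 0.001]
contact_force: [0.8, 0.7, -1.1]
gripper_width: 0.659
grasp_force: 66.5
time: 26.85
tool_pos: [0.704, 0.0739, 0.2634]
tool_rot: [-0.003, -0.058, 0.998, 0.0]
contact_force: [0.0, -1.5, -1.3]
gripper_width: 0.659
grasp_force: 66.5
time: 27.48
tool_pos: [0.7029, 0.0725, 0.2638]
tool_rot: [-0.002, -0.329, 0.944, 0.001]
contact_force: [0.1, -1.0, -1.3]
gripper_width: 0.657
grasp_force: 66.5
[ 0.0005 -0.0041  0.2188] 3.8111894544048504
```

View pics/w11.png

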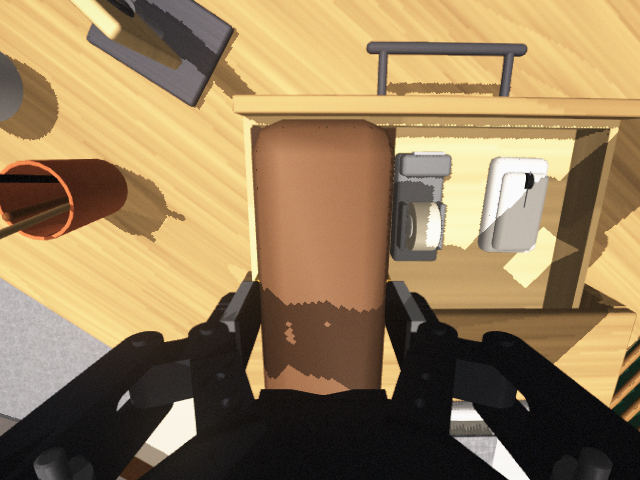

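The tape (425,205) and mouse (515,203) lie in the drawer, and the held case is over the free left third, clear of the wall.

Scaled: 0.05 m is 0.8, 0.06 m is 0.96.

```bash
python3 shift.py '[[[0, 0, -0.016, 0.8, 0, 0, 0], [0, 0, 0, 0.96, 0, 0, 0], [0, 0, 0, 0.8, 0, 0, 0], [0, 0, 0, 0.64, 0, 0, 0], [0, 0, 0, 0.272, 0, 0, 0]]]'
python3 shift.py '[[[0, 0, 0, 0, 0, 0, 0], [0.82, 0, 0, 0, 0, 0, 0], [0.82, 0, 0, 0, 0, 0, 0], [0.82, 0, 0, 0, 0, 0, 0]]]'
python3 shift.py '[[[0.82, 0, 0, -0.96, 0, 0, 0], [0.82, 0, 0, -0.96, 0, 0, 0], [0.5, 0, 0, -0.8, 0, 0, 0], [0.1, 0, 0, 0, 0, 0, 0], [0, 0, 0, 0, 0, 0, 0]]]'
python3 -c "
from h import *
np.set_printoptions(precision=4,suppress=True)
d=np.array([.783,.622,0]);h=np.array([.5187,.0622,.0])
cv2.imwrite('pics/w12.png',manip.grab_frame('wrist')[:,:,::-1])
for k in (-.05,-.02): print(local(h+d*k+[0,0,.08]))"
```

```text
time: 28.15
tool_pos: [0.7018, 0.0717, 0.0455]
tool_rot: [-0.003, -0.329, 0.944, 0.001]
contact_force: [0.2, 0.1, -1.8]
gripper_width: 0.662
grasp_force: 66.5
time: 28.65
tool_pos: [0.706, 0.0718, 0.0525]
tool_rot: [0.002, -0.329, 0.944, -0.001]
contact_force: [0.6, 1.2, 0.2]
gripper_width: 0.819
grasp_force: 0.0
time: 29.28
tool_pos: [0.7046, 0.0718, 0.2204]
tool_rot: [0.0, -0.329, 0.944, -0.0]
contact_force: [-0.1, 0.2, -0.4]
gripper_width: 0.183
grasp_force: 0.0
[0.2007 0.1075 0.1393]
[0.1707 0.1075 0.1392]
```

View pics/w12.png

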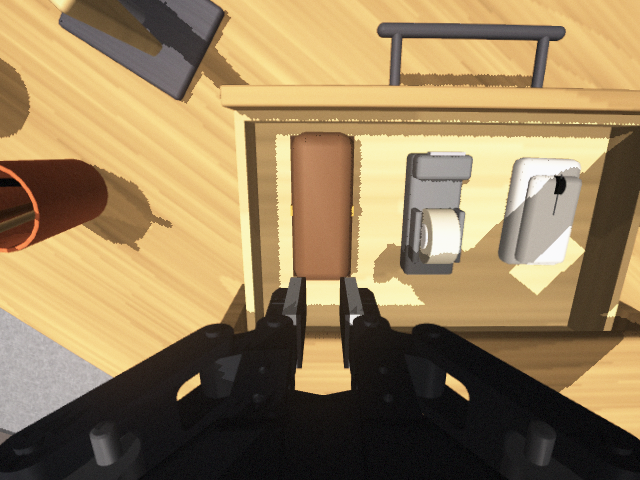

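All three things lie flat inside the drawer: case (322,205), tape (437,213), mouse (543,212). Next I go in front of the handle with shut fingers and push.

```bash
python3 shift.py '[[[0, 0.8, 0.432, 0, 0, 0, 0], [0, 0.8, 0.432, 0, 0, 0, 0], [0, 0.8, 0.432, 0, 0, 0, 0], [0, 0.816, 0.432, 0, 0, 0, 0], [0, 0, 0, 0.8, 0, 0, 0]]]'
python3 shift.py '[[[0, 0, 0, 0.8, 0, 0, 0], [0, 0, 0, 0.736, 0, 0, 0], [0, 0, 0, 0, 0, 0, 0]]]'
python3 -c "
from h import *
np.set_printoptions(precision=4,suppress=True)
d=np.array([.783,.622,0]);h=np.array([.5187,.0622,.074])
for k in (-.016,.184): print(local(h+d*k))"
```

```text
time: 29.95
tool_pos: [0.4803, 0.0309, 0.1742]
tool_rot: [0.005, -0.329, 0.944, -0.002]
contact_force: [1.0, -0.8, -0.6]
gripper_width: -0.001
grasp_force: 0.0
time: 30.32
tool_pos: [0.4749, 0.0318, 0.0684]
tool_rot: [-0.006, -0.329, 0.944, 0.003]
contact_force: [1.2, -0.5, 0.6]
gripper_width: 0.0
grasp_force: 0.0
[-0.0371 -0.0034 -0.006 ]
[-0.2371 -0.0033 -0.0078]
```

```bash
python3 shift.py '[[[0, -0.32, -0.048, 0, 0, 0, 0], [0, -0.32, 0, 0, 0, 0, 0], [0, -0.32, 0, 0, 0, 0, 0], [0, -0.32, 0, 0, 0, 0, 0], [0, -0.4, 0, 0, 0, 0, 0]]]'
python3 shift.py '[[[0, -0.4, 0, 0, 0, 0, 0], [0, -0.4, 0, 0, 0, 0, 0], [0, -0.4, 0, 0, 0, 0, 0], [0, -0.32, 0, 0, 0, 0, 0], [0, -0.24, 0, 0, 0, 0, 0]]]'
python3 shift.py '[[[0, -0.16, 0, 0, 0, 0, 0], [0, -0.08, 0, 0, 0, 0, 0], [0, 0, 0, 0, 0, 0, 0]]]'
python3 -c "
from h import *
np.set_printoptions(precision=4,suppress=True)
d=np.array([.783,.622,0]);h=np.array([.5187,.0622,.074])
for k in (-.016,.184): print(local(h+d*k))"
```

```text
time: 30.95
tool_pos: [0.5652, 0.094, 0.0758]
tool_rot: [-0.0, -0.329, 0.944, -0.001]
contact_force: [-0.7, -2.5, -0.2]
gripper_width: -0.003
grasp_force: 1.0
time: 31.58
tool_pos: [0.6516, 0.1631, 0.0759]
tool_rot: [0.0, -0.329, 0.944, -0.0]
contact_force: [-1.5, -1.8, 1.6]
gripper_width: 0.003
grasp_force: 1.1
time: 31.95
tool_pos: [0.6622, 0.1722, 0.0744]
tool_rot: [0.0, -0.329, 0.944, 0.0]
contact_force: [1.5, 0.7, -0.3]
gripper_width: -0.002
grasp_force: 0.0
[0.1968 0.0032 0.0003]
[-0.0032  0.0032  0.0004]
```

```bash
for i in 1; do python3 shift.py '[[[0, -0.064, 0, 0, 0, 0, 0], [0, -0.064, 0, 0, 0, 0, 0], [0, 0, 0, 0, 0, 0, 0]]]'; done
python3 shift.py '[[[0, -0.064, 0, 0, 0, 0, 0], [0, 0, 0, 0, 0, 0, 0]]]'
```

```text
time: 32.33
tool_pos: [0.6649, 0.1743, 0.074]
tool_rot: [-0.006, -0.329, 0.944, -0.001]
contact_force: [-14.8, -10.2, 9.0]
gripper_width: 0.001
grasp_force: 8.3
time: 32.58
tool_pos: [0.665, 0.1744, 0.074]
tool_rot: [-0.011, -0.329, 0.944, -0.002]
contact_force: [-25.4, -17.1, 17.6]
gripper_width: -0.01
grasp_force: 15.3
```

```bash
python3 shift.py '[[[0, 0.48, 0, 0, 0, 0, 0], [0, 0.32, 0, 0, 0, 0, 0], [0, 0, 0, -0.96, 0, 0, 0], [0, 0, 0, -0.96, 0, 0, 0], [0.3, 0, 0, -0.96, 0, 0, 0]]]'
python3 shift.py '[[[0.4, 0, 0, -0.96, 0, 0, 3.6], [0.4, 0, 0, -0.48, 0, 0, 3.6], [0.4, 0, 0, 0, 0, 0, 3.6], [0.4, 0, 0, 0, 0, 0, 3.6], [0.4, 0, 0, 0, 0, 0, 3.6]]]'
python3 shift.py '[[[0.4, 0, 0, 0, 0, 0, 3.6], [0.4, 0, 0, 0, 0, 0, 3.6], [0.4, 0, 0, 0, 0, 0, 3.6], [0.4, 0, 0, 0, 0, 0, 3.6], [0.4, 0, 0, 0, 0, 0, 3.6]]]'
python3 shift.py '[[[0.4, 0, 0, 0, 0, 0, 3.6], [0.4, 0, 0, 0, 0, 0, 3.6], [0.4, 0, 0, 0, 0, 0, 3.6], [0.4, 0, 0, 0, 0, 0, 0.6], [0.4, 0, 0, 0, 0, 0, 0]]]'
python3 -c "
from h import *
np.set_printoptions(precision=4,suppress=True)
s=manip.state()
print(local([.672,-.173,.33]),2*np.arctan2(s['tool_rot'][2],s['tool_rot'][1]),s['joint_pos'])"
```

```text
time: 33.2
tool_pos: [0.6321, 0.1483, 0.2562]
tool_rot: [0.0, -0.329, 0.944, 0.0]
contact_force: [0.9, -0.5, -0.1]
gripper_width: 0.199
grasp_force: 0.0
time: 33.83
tool_pos: [0.6324, 0.1484, 0.3444]
tool_rot: [0.0, 0.117, 0.993, 0.0]
contact_force: [0.0, 0.5, 0.4]
gripper_width: 0.4
grasp_force: 0.0
time: 34.45
tool_pos: [0.6324, 0.1485, 0.3443]
tool_rot: [0.0, 0.537, 0.843, 0.0]
contact_force: [-0.4, -0.8, 0.4]
gripper_width: 0.397
grasp_force: 0.0
time: 35.08
tool_pos: [0.6324, 0.1484, 0.3443]
tool_rot: [-0.0, 0.75, 0.661, 0.0]
contact_force: [0.1, -0.7, 0.3]
gripper_width: 0.404
grasp_force: 0.0
[-0.3139  0.0797  0.0143] 1.4448468129424508 [0.116  0.0685 1.4109 0.0001 1.6621 0.2419]
```

```bash
python3 shift.py '[[[0.4, -0.832, 0.208, 0, 0, 0, 0], [0.4, -0.832, 0.208, 0, 0, 0, 0], [0.4, -0.832, 0.208, 0, 0, 0, 0], [0.4, -0.832, 0.208, 0, 0, 0, 0], [0.4, -0.832, 0.208, 0, 0, 0, 0]]]'
python3 shift.py '[[[0.4, -0.848, 0.208, 0, 0, 0, 0], [0.4, 0, 0, 0, 0, 0, 0]]]'
python3 - <<'E'
from h import *
np.set_printoptions(precision=4,suppress=True)
print(local([.672,-.173,.15]))
W=manip.camera_params("wrist");cv2.imwrite("pics/w13.png",manip.grab_frame("wrist")[:,:,::-1])
np.save("w13.npy",[W],allow_pickle=True)
E
```

```text
time: 35.7
tool_pos: [0.6637, -0.1195, 0.3444]
tool_rot: [0.0, 0.75, 0.661, 0.0]
contact_force: [0.8, -0.1, 0.2]
gripper_width: 0.403
grasp_force: 0.0
time: 35.95
tool_pos: [0.6695, -0.1757, 0.3434]
tool_rot: [-0.0, 0.752, 0.659, -0.0]
contact_force: [0.3, 0.7, -0.4]
gripper_width: 0.403
grasp_force: 0.0
[0.0031 0.0023 0.1934]
```

View pics/w13.png

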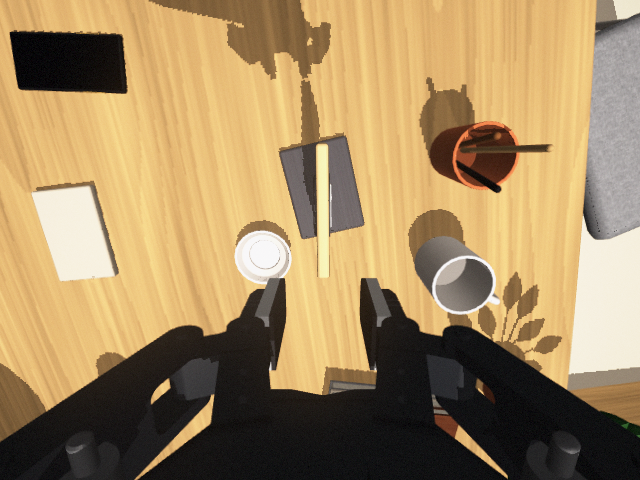

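The panel's top edge runs (322,144)–(323,277), centred and parallel to the pads. The foot's corners are at (279,151), (347,135), (364,225) and (303,239).

```bash
python3 - <<'E'
from h import *
np.set_printoptions(precision=4,suppress=True)
W=np.load("w13.npy",allow_pickle=True)[0]
A=plane(W,(322,144),.176);B=plane(W,(323,277),.176);d=A-B
print((A+B)/2,np.linalg.norm(d),"panel",np.arctan2(d[1],d[0]))
C=np.array([plane(W,p,.012) for p in ((279,151),(347,135),(364,225),(303,239))]);print("foot",C.mean(0))
for a,b in((0,3),(1,2)): e=C[a]-C[b];print(np.linalg.norm(e),np.arctan2(e[1],e[0]))
for a,b in((1,0),(2,3)): e=C[a]-C[b];print(np.linalg.norm(e),np.arctan2(e[1],e[0])+np.pi/2)
c=(A+B)/2; print(local([c[0],c[1],.153]))
E
```

```text
[ 0.669  -0.1736  0.176 ] 0.1268873949125044 panel 1.4470422832633825
foot [ 0.6701 -0.1738  0.012 ]
0.12873285041636034 1.68093563072322
0.127717064926682 1.65235893535434
0.09454561034646457 1.6629625171572398
0.09088329747517733 1.673989777922806
[-0.0002 -0.0005  0.1907]
```

Scaled: 0.06 m is 0.96, 0.05 m is 0.8.

```bash
python3 shift.py '[[[0.4, 0, 0, 0.96, 0, 0, 0], [0.4, 0, 0, 0.96, 0, 0, 0], [0.4, 0, 0, 0.8, 0, 0, 0], [0.4, 0, 0, 0, 0, 0, 0]]]'
python3 -c "
from h import *
np.set_printoptions(precision=4,suppress=True)
print(local([.6695,-.1737,.14]),manip.state()['joint_pos'])"
```

```text
time: 36.5
tool_pos: [0.6666, -0.1693, 0.1683]
tool_rot: [-0.005, 0.75, 0.661, -0.002]
contact_force: [-0.9, 0.2, -0.5]
gripper_width: 0.401
grasp_force: 0.0
[-0.0041  0.0037  0.0282] [-0.3569  0.2465  1.505   0.0003  1.4012 -0.2314]
```

Scaled: 0.028 m is 0.448, -0.003 m is -0.048.

```bash
python3 shift.py '[[[0.4, -0.048, 0.048, 0.448, 0, 0, 0], [0.4, 0, 0, 0, 0, 0, 0], [0, 0, 0, 0, 0, 0, 0], [0, 0, 0, 0, 0, 0, 0], [0, 0, 0, 0, 0, 0, 0]]]'
python3 shift.py '[[[0, 0, 0, 0, 0, 0, 2.92], [0, 0, 0, 0, 0, 0, 2.92], [0, 0, 0, 0, 0, 0, 2.92], [0, 0, 0, 0, 0, 0, 2.92], [0, 0, 0, 0, 0, 0, 2.92]]]'
python3 -c "
from h import *
np.set_printoptions(precision=4,suppress=True)
s=manip.state();print(s['joint_pos'],s['ft_torque'],s['tool_pos'])"
```

```text
time: 37.12
tool_pos: [0.6694, -0.1746, 0.1495]
tool_rot: [-0.003, 0.751, 0.661, -0.003]
contact_force: [-17.6, 3.6, 9.9]
gripper_width: 0.123
grasp_force: 60.5
time: 37.75
tool_pos: [0.6694, -0.1746, 0.1496]
tool_rot: [-0.002, 0.938, 0.347, -0.004]
contact_force: [-18.1, 3.2, 9.3]
gripper_width: 0.129
grasp_force: 60.5
[-0.362   0.2689  1.5107 -0.0015  1.37    0.5005] [0.5383 2.472  0.0555] [ 0.6694 -0.1746  0.1496]
```

```bash
python3 shift.py '[[[0, 0, 0, 0, 0, 0, 2.92], [0, 0, 0, 0, 0, 0, 2.92], [0, 0, 0, 0, 0, 0, 2.92], [0, 0, 0, 0, 0, 0, 2.92], [0, 0, 0, 0, 0, 0, 2.92]]]'
python3 shift.py '[[[0, 0, 0, 0, 0, 0, 2.92], [0, 0, 0, 0, 0, 0, 2.92], [0, 0, 0, 0, 0, 0, 2.92], [0, 0, 0, 0, 0, 0, 2.92], [0, 0, 0, 0, 0, 0, 2.92]]]'
python3 shift.py '[[[0, 0, 0, 0, 0, 0, 2.92], [0, 0, 0, 0, 0, 0, 2.92], [0, 0, 0, 0, 0, 0, 2.92], [0, 0, 0, 0, 0, 0, 2.92], [0, 0, 0, 0, 0, 0, 2.92]]]'
python3 -c "
from h import *
np.set_printoptions(precision=4,suppress=True)
s=manip.state();print(s['joint_pos'],s['ft_torque'],2*np.arctan2(s['tool_rot'][2],s['tool_rot'][1]))"
```

```text
time: 38.38
tool_pos: [0.6694, -0.1746, 0.1495]
tool_rot: [-0.001, 1.0, -0.011, -0.004]
contact_force: [-17.7, 3.9, 9.8]
gripper_width: 0.13
grasp_force: 60.5
time: 39.0
tool_pos: [0.6694, -0.1746, 0.1495]
tool_rot: [0.001, 0.93, -0.367, -0.004]
contact_force: [-18.4, 4.9, 9.5]
gripper_width: 0.131
grasp_force: 60.7
time: 39.62
tool_pos: [0.6695, -0.1746, 0.1495]
tool_rot: [0.002, 0.738, -0.675, -0.003]
contact_force: [-17.9, 3.8, 9.0]
gripper_width: 0.13
grasp_force: 60.8
[-0.362   0.2688  1.5108 -0.0013  1.3696  2.6905] [0.5607 2.2662 0.0775] -1.481392989529001
```

Scaled: -0.05 m is -0.8.

```bash
python3 shift.py '[[[0.3, 0, 0, 0, 0, 0, 0], [0.4, 0, 0, 0, 0, 0, 0], [0.4, 0, 0, 0, 0, 0, 0], [0.4, 0, 0, -0.8, 0, 0, 0], [0.4, 0, 0, -0.8, 0, 0, 0]]]'
python3 shift.py '[[[0.4, 0, 0, -0.96, 0, 0, 0], [0.4, 0, 0, -0.64, 0, 0, 0], [0.4, 0, 0, 0, 0, 0, 0]]]'
python3 - <<'E'
from h import *
np.set_printoptions(precision=4,suppress=True)
W=manip.camera_params("wrist");w=manip.grab_frame("wrist")[:,:,::-1].copy();cv2.imwrite("pics/w14.png",w)
o=cv2.imread("pics/w13.png")
ref=np.median(o[150:270,320:325].reshape(-1,3),0);print("ref",ref)
m=(np.abs(w.astype(int)-ref).max(2)<28).astype(np.uint8);m[:, :250]=0;m[:,400:]=0;m[300:]=0
n,l,st,c=cv2.connectedComponentsWithStats(m)
for i in np.argsort(-st[1:,4])[:3]+1:
    p=np.argwhere(l==i)[:,::-1].astype(np.float32); r=cv2.minAreaRect(p);print(st[i],r)
    b=cv2.boxPoints(r);b=b[np.argsort(b[:,1])];A=plane(W,b[:2].mean(0),.176);B=plane(W,b[2:].mean(0),.176);d=A-B
    print((A+B)/2,np.linalg.norm(d),np.arctan2(d[1],d[0]),"target -1.474")
# drawer: handle shift in side picture
D=manip.camera_params("side");a=cv2.imread("pics/side0.png");s=manip.grab_frame("side")[:,:,::-1].copy();cv2.imwrite("pics/side1.png",s)
t=a[288:348,168:202]
r=cv2.matchTemplate(s[258:378,138:232],t,cv2.TM_CCOEFF_NORMED);_,v,_,q=cv2.minMaxLoc(r);print("shift px",q[0]-30,q[1]-30,v)
h0=np.array([.5187,.0622,.085]);d=np.array([.783,.622,0])
for k in (.18,.19,.2): print(k,proj(D,h0+d*k))
sv=manip.state();print(sv["contact_force"],sv["time"])
E
```

```text
time: 40.25
tool_pos: [0.6721, -0.1752, 0.2468]
tool_rot: [0.0, 0.74, -0.673, -0.001]
contact_force: [0.1, -0.8, -0.5]
gripper_width: 0.401
grasp_force: 0.0
time: 40.62
tool_pos: [0.6741, -0.1759, 0.3531]
tool_rot: [-0.002, 0.74, -0.673, 0.005]
contact_force: [-0.4, 0.3, -0.2]
gripper_width: 0.402
grasp_force: 0.0
ref [185. 244. 248.]
[ 324  149   11  128 1128] ((328.6691589355469, 212.4951171875), (9.322521209716797, 127.1039047241211), 0.8425243496894836)
[ 0.6691 -0.175   0.176 ] 0.12524608929117637 -1.4862243765454966 target -1.474
[381 147   4   5   9] ((383.0, 148.50003051757812), (4.4721360206604, 2.236067771911621), 63.43495178222656)
[ 0.6257 -0.2425  0.176 ] 0.004079321750550352 -0.9654599947439823 target -1.474
[383 114   5   5   5] ((385.0, 116.0), (5.656854152679443, 0.0), 135.0)
[ 0.6279 -0.2707  0.176 ] 0.00483395121275309 -2.263280669571559 target -1.474
shift px -9 1 0.8859419822692871
0.18 [[193.2414 316.5733]]
0.19 [[187.8474 317.4914]]
0.2 [[182.4294 318.4138]]
[-0.6524  0.9544 -0.1442] 40.725
```

```bash
python3 -c "
from h import *
print(manip.job_done())"
```

```text
the job is handed in; nothing more can be done
None
```

I handed the job in after about 41 s of robot time. The tape dispenser, glasses case and mouse are in the drawer (no stapler was out), the drawer is pushed shut to its stop, the sign is turned to the barred-disc face about 0.01 rad off square, and the dish and notebook were left alone. The shut drawer and the sign angle were checked only by force and image measurement because my picture views were used up, and no verdict came back.

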